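Clear the scraps into the food-waste caddy and ease its sprung flap shut

TASK

Clear every scrap on the chopping board - walnut half-shells, garlic bulb and dried-up lemon, whichever are there - into the food-waste caddy: turn its catch aside and swing the sprung flap up until it stays open by itself, then put the scraps in. Then hold the flap by its tab and ease it down against its spring until it is fully shut - never let it snap down - and turn the catch back over it as far as it goes. Leave the peeler and all the other things on the worktop where they are.

Things in the scene. Friction and masses are not known exactly. Their poses are not given: they have to be found in the camera images.
- caddy: Food-waste caddy standing on the worktop, fixed: open-topped brushed-steel box 150 (x) x 200 (y) x 150 (z) mm outside, walls 4 mm, inner floor 10 mm up, black rim and plinth. Origin: centre of its underside; z up; its front with tab and catch faces its own -x. Its yaw varies.
- caddy_mouth (a point): Centre of the caddy's mouth, at rim height (150 mm up). Free opening under the flap 142 (x) x 192 (y) mm.
- flap (a joint): Angle of the caddy's sprung steel lid flap, hinged along the rear rim: 0 = shut, level; grows as its front edge rises (about the caddy's +y axis); 1.75 = open stop. Over-centre spring: below about 1.2 rad it pulls shut, hardest near shut (0.82 Nm, 4-5 N at the tab), undamped, so it snaps down if let go; above, it stays open (about 2.5 N at the tab pulls it off the stop). Starts shut.
- flap_tab (a point): Centre of the flap's finger tab: black cylinder 20 mm in diameter, axis along the caddy's y, 22 mm long between flat ends, 36 mm beyond the flap's front edge on a neck 12 mm wide, 188 mm from the hinge axis. Shut: in front of the caddy, 157 mm up; open: at the top, 340 mm up. Pinched on its flat ends it pivots between the fingers, so they can point down throughout the swing.
- flap_hinge (a point): Middle of the flap's hinge axis: 70 mm behind the caddy's centre (its +x), 154 mm above its underside; the axis lies along the caddy's y. The flap is 196 mm wide and ends 152 mm from this axis. Shut, the tab's centre is 188 mm in front of this point and 3 mm higher.
- catch (a joint): Angle of the turn-button catch at the caddy's front rim: 0 = latched: its arm (46 mm from pivot to tip) points to the caddy's +x, over the flap's edge, and blocks it; grows anticlockwise seen from above; 1.45 = stop: the arm points to the caddy's +y, clear of the flap (clear above 1.3). Light friction, stays where left. Starts latched.
- catch_grip (a point): Middle of the catch's thumb piece, on the vertical pivot axis: upright black fin 32 mm long (along the arm, x axis of this point, which turns with the catch), 9 mm thick, 24 mm tall. It is 96 mm in front of the caddy's centre, 70 mm to its +y side and 176 mm up. The arm's top is 11 mm, the fixed bracket's top 30 mm below this point; the arm sticks out on one side only.
- board: White plastic chopping board lying on the worktop, fixed, 240 (x) x 340 (y) x 15 mm. Origin: centre of its underside. The scraps start on it, centres 65 mm or more apart. Above the worktop behind it and to the right hangs a wall cabinet with a pelmet: lower edge 0.44 m up, everything beyond x = 0.54 m that is right of y = -0.14 m. Keep the wrist clear of it.
- shell_1: Walnut half-shell, brown dome lying cut side down, 41 mm diameter, 23 mm high, sides nearly upright up to 9 mm, 15 g. Origin: centre of its flat underside, z up through the dome. One of the scraps; may be absent.
- shell_2: Walnut half-shell, brown dome lying cut side down, 41 mm diameter, 23 mm high, sides nearly upright up to 9 mm, 15 g. Origin: centre of its flat underside, z up through the dome. One of the scraps; may be absent.
- shell_3: Walnut half-shell, brown dome lying cut side down, 41 mm diameter, 23 mm high, sides nearly upright up to 9 mm, 15 g. Origin: centre of its flat underside, z up through the dome. One of the scraps; may be absent.
- garlic: Garlic bulb, about 60 mm diameter, 58 mm tall with its neck, standing on its base, about 40 g. Origin: centre of its underside, z up. One of the scraps; may be absent.
- lemon: Whole lemon lying on its side, 78 mm long (along its x) x 55 mm, 56 mm high, about 110 g; it may roll. Origin: on its underside below the middle, as it lies at the start (28 mm from its centre along its own z). One of the scraps; may be absent.
- peeler: Vegetable peeler with a green handle, 170 x 25 x 18 mm, lying along the board's far (+x) edge, towards the right. Not a scrap: stays.
- onion: Onion, 82 mm diameter, 94 mm high, on the worktop to the right of the board. Not a scrap: stays.
- tin: Low tin, 87 mm diameter, 40 mm high, right of the board near the worktop's front edge. Stays.
- mug: White mug, 83 mm diameter, 93 mm high, on the worktop behind and to the right of the board. Stays.
- jar: Glass jar with a white lid, 65 mm diameter, 94 mm high, left of the caddy. Stays.
- egg_timer: Egg timer, 62 mm diameter, 60 mm high, at the left near the front edge. Stays.

How it is judged (in metres and radians):
On the way, in this order (a step that is already met when the one before it is completed fails the run):
1. the flap stands open by itself (over 1.5 rad), not touched by the fingers (value of joint flap above 1.5 rad and contact force between the fingers and flap below 0.1 N), for 0.3 s.
2. all the scraps lie in the caddy, the flap still open (x of shell_1 in the frame of caddy between -0.075 and 0.075 m and y of shell_1 in the frame of caddy between -0.1 and 0.1 m and z of shell_1 in the frame of caddy between 0 and 0.145 m and x of shell_2 in the frame of caddy between -0.075 and 0.075 m and y of shell_2 in the frame of caddy between -0.1 and 0.1 m and z of shell_2 in the frame of caddy between 0 and 0.145 m and x of shell_3 in the frame of caddy between -0.075 and 0.075 m and y of shell_3 in the frame of caddy between -0.1 and 0.1 m and z of shell_3 in the frame of caddy between 0 and 0.145 m and x of garlic in the frame of caddy between -0.075 and 0.075 m and y of garlic in the frame of caddy between -0.1 and 0.1 m and z of garlic in the frame of caddy between 0 and 0.145 m and x of lemon in the frame of caddy between -0.075 and 0.075 m and y of lemon in the frame of caddy between -0.1 and 0.1 m and z of lemon in the frame of caddy between 0 and 0.145 m and value of joint flap above 1.3 rad), for 0.2 s.
3. the flap has been eased shut (under 0.06 rad) (value of joint flap below 0.06 rad), for 0.2 s.
4. the catch is turned back over the flap (under 0.2 rad) (value of joint catch below 0.2 rad), for 0.2 s.
At the end, for the whole second after the job is handed in: All the scraps that are there lie inside the caddy (within its walls, origin below 145 mm) at rest, the flap is shut (under 0.06 rad) and the catch latched over it (under 0.2 rad) (x of shell_1 in the frame of caddy between -0.075 and 0.075 m and y of shell_1 in the frame of caddy between -0.1 and 0.1 m and z of shell_1 in the frame of caddy between 0 and 0.145 m and x of shell_2 in the frame of caddy between -0.075 and 0.075 m and y of shell_2 in the frame of caddy between -0.1 and 0.1 m and z of shell_2 in the frame of caddy between 0 and 0.145 m and x of shell_3 in the frame of caddy between -0.075 and 0.075 m and y of shell_3 in the frame of caddy between -0.1 and 0.1 m and z of shell_3 in the frame of caddy between 0 and 0.145 m and x of garlic in the frame of caddy between -0.075 and 0.075 m and y of garlic in the frame of caddy between -0.1 and 0.1 m and z of garlic in the frame of caddy between 0 and 0.145 m and x of lemon in the frame of caddy between -0.075 and 0.075 m and y of lemon in the frame of caddy between -0.1 and 0.1 m and z of lemon in the frame of caddy between 0 and 0.145 m and value of joint flap below 0.06 rad and value of joint catch below 0.2 rad and linear speed of each of shell_1, shell_2, shell_3, garlic, lemon below 0.03 m/s); the robot touches nothing.
It fails at once if the flap falls or is flung down: faster than 2 rad/s downwards while still more than 0.2 rad open (value of joint flap above 0.2 rad and velocity of joint flap below -2 rad/s).
It fails at once if a bystander is moved by more than 40 mm (distance of any of peeler, onion, mug, tin, jar, egg_timer from where it was at the start of the episode above 0.04 m).
Of shell_1, shell_2, shell_3, garlic, lemon only 3 to 5 are there at a start; the rules pass over those that are not, and their reading is None.
At some moment in a run one of shell_1, shell_2, shell_3, garlic may be knocked a few centimetres aside while the robot is not near it.
It also fails if it takes over 210 s, if anything falls off the work surface, if the arm or the gripper's body presses on something with over 40 N, if the wrist force passes 120 N, or if a joint passes its speed limit or range.

ROBOT

A 6-joint arm with a two-finger parallel gripper is mounted at the origin on a cart in front of the work surface, level with it; the furniture and walls round the work are solid. World frame = base frame: x ahead of the robot, y to its left, z up, the work surface at z = 0. Lengths are in mm, angles in rad, forces in N, time in s.
With the tool pointing down it reaches from about 350 to 925 mm from the base axis. Payload 6.4 kg.
Tool frame: the origin (TCP) lies at the very end of the fingers, on their centre line; the grasp point (between the pads) lies env.grip_depth behind it (env.grip_depth is the distance from the TCP to the grasp point, in mm); x points along the fingers, z is the direction in which the jaws open and shut, and the axes are right-handed (so a half turn about x gives the same grasp; the last joint's range is limited). The gripper opens to 85 mm and grips with 20 to 120 N. Pads are 22 mm wide; open, the fingers measure 114 mm over their backs; the gripper's body (76 mm by 85 mm) begins 54 mm behind the grasp point. The pads swing forward as they close: fully open they stand 13 mm farther back than shut.
Start: joints at [-1.33, 0.245, 1.558, -0, 1.339, -0.174], TCP at [261.96, -594.887, 231.29] pointing down, gripper open.
Joint ranges: [-3.13, 3.13], [-1.02, 2.26], [0.13, 2.54], [-0.95, 4.09], [0.21, 2.88], [-2.74, 2.74]. Speed limits (rad/s): [2.57, 2.57, 3.14, 3.14, 3.14, 3.14].

INTERFACE

Orientations are given as a unit quaternion [w, x, y, z].
In Python, from rig import env gives the robot as it stands. The module is installed in compiled form; this text tells all that it offers.
- The arm moves only by the shell command python3 -m pendant 'ROWS' [OPENING] [FORCE]. ROWS is JSON, a list of rows, each an object of numbers: "dx", "dy", "dz": the shift along the tool's x, y, z in mm; "twist": the turn about the tool's x in rad. A call has 1 to 5 rows; each row shifts and turns the commanded pose from where the row before left it, along the tool's axes as they then stand; what a row does not reach is not made up. A row lasts 1/8 s, in which the tool goes at most 62.5 mm and 10.7 degrees, less where a joint would pass 70% of its speed; a pose out of reach is approached as far as the arm can. A call is refused whole if a number of a shift passes 62.5 or a number of a turn 0.188, either way. A call with a gripper value outside its range is refused whole. OPENING is the opening, from 0 (shut) to 1 (fully open), set as the call begins (- or left out, the last holds). The fingers move at their own pace and stop on an object; FORCE is the grip in N (left out, the last holds). Time passes only in rows, so rows that do not move let the fingers close. It gives the time, the measured TCP pose, the force and the opening at its end, in the units of the state.
- env.observe(): the state, without advancing time (a new reading comes with each control period).
- env.grab_frame(name): name is "scene" or "top" or "wrist"; returns (picture, depth): 420x560x3 uint8, red, green, blue; 420x560 float32, mm along the optical axis (not along the pixel's ray), 0 where there is no reading.
- env.camera_params(name): a dict with "intrinsics" (3x3 intrinsics, pixels), "distortion" ([k1, k2, p1, p2, k3] as OpenCV has them; the pictures are not rectified), "extrinsics" (4x4, takes a point from camera to world coordinates); the wrist camera has in their place "hand_eye" (4x4, takes a point from camera to tool coordinates, whose origin is the TCP and whose axes are the tool frame's). Camera axes: x right, y up, looking along -z (the intrinsics and any distortion apply to the point x, -y, -z); pixel columns grow to the right and rows downward; lengths in mm; the calibration is good to about 2 mm. A picture is of the moment at which its call begins: read the wrist's pose just before it. camera_params takes no time and is no camera call.
- env.sign_off(): hands the job in, once; it reports no verdict.
The state is a dict: "time_s": time; "joint_pos": joint angles; "dq": joint speeds; "joint_efforts": joint torques, N m; "ee_pos": TCP position; "tcp_rot": TCP orientation; "contact_force": force on the tool from outside, world axes, zero at the start; "ft_torque": the same for the moment, N m; "grip_width": finger opening in mm.
Only numpy, scipy, OpenCV 4.12 (cv2) and the standard library are available. Lean on these libraries where they do the work, as an engineer would, in place of code of your own. Each camera call takes 0.05 s, during which the arm holds its last target. There are 200 camera calls.

## Working session

There is one attempt and no reset: what is moved stays moved. The work goes in short steps, Python scripts to look and compute and a shell command to move; the robot and the scene stay as the last step left them, time stands still between calls to the robot, and variables do not carry over. Pictures are saved under pics/ and viewed, about 12 in all and at most 16, crops included, and the job is handed in when it is done.

```bash
mkdir -p pics; ls; python3 - <<'E'
from rig import env
import cv2,numpy as np
s=env.observe();print(s,env.grip_depth)
for n in("scene","top"):
    p,d=env.grab_frame(n);cv2.imwrite(f"pics/{n}0.png",p[:,:,::-1]);np.savez(f"{n}0.npz",p=p,d=d)
for n in("scene","top","wrist"):print(n,env.camera_params(n))
E
```

```text
pics
{'time_s': 0.0, 'joint_pos': array([-1.33008735e+00,  2.45825408e-01,  1.55900391e+00,  1.20450976e-05,
        1.33872571e+00, -1.74096660e-01]), 'dq': array([ 0.00035002,  0.00038887, -0.00018881, -0.00047008,  0.00337542,
        0.00062493]), 'joint_efforts': array([ 8.30516674e-04, -4.29508781e+01, -3.26125038e+01, -6.24325799e-05,
        5.38657507e-03,  2.88674343e-06]), 'ee_pos': array([ 261.83263509, -594.32059829,  230.17851768]), 'tcp_rot': array([ 0.5917394 ,  0.38680262,  0.59274705, -0.3858486 ]), 'contact_force': array([ 0.13940616,  0.1508575 , -0.82973042]), 'ft_torque': array([ 0.02682748,  0.00054667, -0.01530574]), 'grip_width': 85.66708691255297} 18.700000000000003
scene {'intrinsics': array([[401.75695494,   0.        , 273.96953554],
       [  0.        , 401.75695494, 205.55005721],
       [  0.        ,   0.        ,   1.        ]]), 'distortion': array([-0.01157818,  0.        ,  0.        ,  0.        ,  0.        ]), 'extrinsics': array([[ 9.28622855e-01,  2.30011725e-01, -2.91125746e-01,
         5.98564446e+01],
       [-3.70745173e-01,  5.44780479
[... 751 characters left out ...]
   [ 0.00000000e+00,  0.00000000e+00,  0.00000000e+00,
         1.00000000e+00]])}
wrist {'intrinsics': array([[321.17351025,   0.        , 281.56905579],
       [  0.        , 321.17351025, 211.9058273 ],
       [  0.        ,   0.        ,   1.        ]]), 'distortion': array([-0.01112583,  0.        ,  0.        ,  0.        ,  0.        ]), 'hand_eye': array([[ 2.79814768e-04,  3.24343355e-01, -9.45939379e-01,
        -1.42126398e+02],
       [-9.31716094e-04,  9.45939090e-01,  3.24342981e-01,
         8.34848219e+01],
       [ 9.99999527e-01,  7.90590988e-04,  5.66883651e-04,
         1.16051452e-01],
       [ 0.00000000e+00,  0.00000000e+00,  0.00000000e+00,
         1.00000000e+00]])}
```

View pics/top0.png

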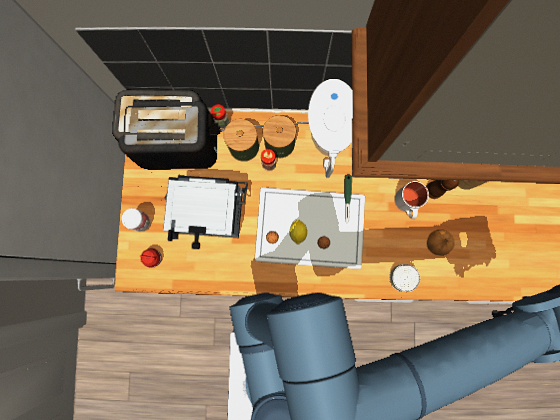

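View pics/scene0.png

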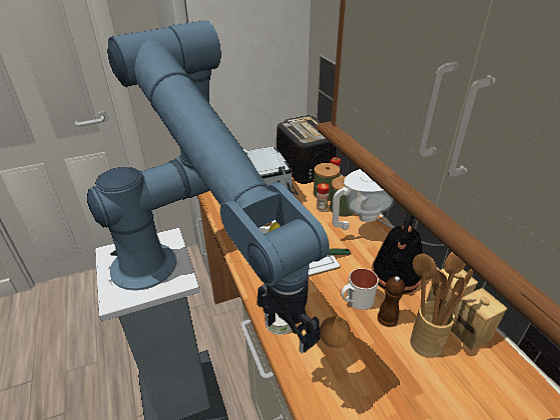

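The top view shows the caddy at about (203,205), tab at (196,240), catch at (173,235). Scraps on the board are shells at (273,238) and (323,242) and a lemon at (298,230). The scene view is largely blocked by the arm.

```bash
cat > h.py <<'E'
from rig import env
import cv2,numpy as np
from scipy.spatial.transform import Rotation as R
def rot(s): q=s["tcp_rot"]; return R.from_quat([q[1],q[2],q[3],q[0]]).as_matrix()
def T(name,s=None):
    c=env.camera_params(name)
    if name!="wrist": return c,c["extrinsics"]
    M=np.eye(4);M[:3,:3]=rot(s);M[:3,3]=s["ee_pos"]; return c,M@c["hand_eye"]
def rays(c,uv):
    n=cv2.undistortPoints(np.float64(uv).reshape(-1,1,2),c["intrinsics"],c["distortion"]).reshape(-1,2)
    return np.c_[n[:,0],-n[:,1],-np.ones(len(n))]
def px(name,uv,z,s=None):
    c,M=T(name,s); r=rays(c,uv)@M[:3,:3].T; o=M[:3,3]
    return o+r*((z-o[2])/r[:,2])[:,None]
def cloud(name,d,s=None):
    c,M=T(name,s); v,u=np.mgrid[:420,:560]
    r=rays(c,np.c_[u.ravel(),v.ravel()])*d.reshape(-1,1)
    return (r@M[:3,:3].T+M[:3,3]).reshape(420,560,3)
def snap(name,fn=None,scale=1):
    s=env.observe(); p,d=env.grab_frame(name)
    if fn: cv2.imwrite(fn,p[:,:,::-1])
    return s,p,d
def plan(tgt,jaw=None):
    """tool-frame shift to reach tgt with TCP (yaw fixed first), and twist so that tool z lies along world angle jaw (mod pi)"""
    s=env.observe(); M=rot(s); tw=0
    a=np.arctan2(M[1,2],M[0,2])
    if jaw is not None:
        tw=(jaw-a+np.pi/2)%np.pi-np.pi/2
        tw=-tw   # tool x is down
    d=M.T@(np.float64(tgt)-s["ee_pos"])
    M2=M@R.from_rotvec([tw,0,0]).as_matrix()
    d2=M2.T@(np.float64(tgt)-s["ee_pos"])
    print("t",round(s["time_s"],2),"tcp",s["ee_pos"].round(1),"jawang",round(a,3),"down",M[:,0].round(3),"w",round(s["grip_width"],1),"F",s["contact_force"].round(1),"q6",round(s["joint_pos"][5],2))
    print("  shift now-frame",d.round(1)," after-twist-frame",d2.round(1)," twist",round(tw,3))
E
python3 - <<'E'
from h import *
z=np.load("top0.npz");p,d=z["p"],z["d"];P=cloud("top",d)
m=((P[...,2]>140)&(P[...,2]<170)&(P[...,1]>100)&(P[...,1]<450)&(P[...,0]<650)).astype(np.uint8)
m=cv2.morphologyEx(m,cv2.MORPH_OPEN,np.ones((5,5)))
n,l,st,ce=cv2.connectedComponentsWithStats(m);print(st,ce)
i=1+st[1:,4].argmax();q=P[l==i];print(np.median(q[:,2]),q[:,:2].min(0),q[:,:2].max(0));print(cv2.minAreaRect(q[:,:2].astype(np.float32)))
print("tab",px("top",[[196,238],[196,245]],160),"catch",px("top",[[173,236]],180))
hsv=cv2.cvtColor(p,cv2.COLOR_RGB2HSV)
for n,uv,zz in(("s",(273,238),30),("lemon",(298,230),45),("s",(323,242),30),("onion",(440,242),60),("tin",(405,277),40),("mug",(411,197),90),("jar",(134,218),94),("egg",(150,257),60)):
    u,v=uv;print(n,px("top",[uv],zz).round(),P[v,u].round())
b=px("top",[[262,189],[363,195],[361,267],[254,261]],15);print("board",b.round())
cv2.imwrite("pics/crop0.png",cv2.resize(p[160:290,110:380,::-1],None,fx=2.9,fy=2.9,interpolation=cv2.INTER_CUBIC))
E
```

```text
[[     0      0    560    420 231313]
 [   164    176     73     63   3845]
 [   192    243      7      6     42]] [[280.83419436 209.55347948]
 [200.15864759 205.88946684]
 [195.         245.5       ]]
160.50223375467203 [427.8787489  140.22888619] [611.49916834 344.83543424]
((518.0569458007812, 242.2706298828125), (202.7434539794922, 184.72535705566406), 88.15362548828125)
tab [[429.50332644 246.02057296 160.        ]
 [409.77053735 244.94371659 160.        ]] catch [[431.615013   306.26212859 180.        ]]
s [[447.  32.  30.]] [446.  32.  37.]
lemon [[472. -45.  45.]] [470. -44.  70.]
s [[ 438. -125.   30.]] [ 438. -124.   39.]
onion [[ 445. -485.   60.]] [ 444. -479.   76.]
tin [[ 335. -380.   40.]] [ 335. -379.   42.]
mug [[ 578. -387.   90.]] [ 594. -413.    9.]
jar [[490. 453.  94.]] [490. 454.  92.]
egg [[375. 407.  60.]] [375. 408.  58.]
board [[ 606.   73.   15.]
 [ 595. -254.   15.]
 [ 363. -248.   15.]
 [ 374.   90.   15.]]
```

View pics/crop0.png

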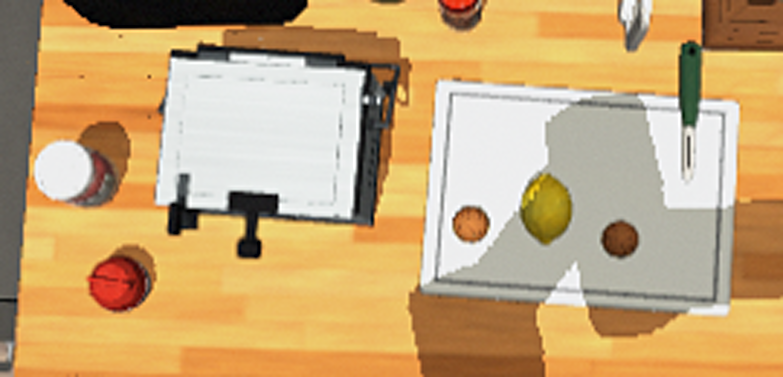

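Crop: flap corners around (172,56),(365,72),(355,222),(157,205), tab at (249,245), catch fin at (181,200-230), lemon at (546,210), shells at (472,224) and (620,239). No garlic is visible.

```bash
python3 - <<'E'
from h import *
f=lambda a:np.float64(a)/2.9+[110,160]
c=px("top",f([[172,56],[365,72],[355,222],[157,205]]),157);print(c.round())
for i in range(4): 
    e=c[(i+1)%4]-c[i];print(np.degrees(np.arctan2(e[1],e[0])),np.hypot(*e[:2]))
z=np.load("top0.npz");p,d=z["p"],z["d"];P=cloud("top",d)
hsv=cv2.cvtColor(p,cv2.COLOR_RGB2HSV)
dark=(hsv[...,2]<50)&(P[...,2]>140)&(P[...,2]<200)&(P[...,0]<470)&(P[...,0]>395)&(P[...,1]>130)&(P[...,1]<350)
n,l,st,ce=cv2.connectedComponentsWithStats(dark.astype(np.uint8))
for i in range(1,n):
    if st[i,4]>8:q=P[l==i];print(st[i],q.min(0).round(),q.max(0).round())
plan([425,246,240],None)
E
```

```text
[[598. 334. 157.]
 [586. 140. 157.]
 [437. 144. 157.]
 [448. 339. 157.]]
-93.41427067616694 194.2911012264954
178.72901069200535 149.2643395266469
86.72601588634286 195.82243243181614
-1.8633488048620137 149.69421993488112
[189 226  17  23 183] [401. 221. 155.] [463. 267. 170.]
[232 226   2   8  10] [448. 144. 145.] [467. 147. 152.]
[168 228  11  13  90] [420. 302. 143.] [456. 319. 193.]
t 0.1 tcp [ 261.8 -594.4  230.3] jawang -1.156 down [-0.     0.002 -1.   ] w 85.4 F [-0.5  0.2 -0.1] q6 -0.17
  shift now-frame [  -8.4  488.  -703.3]  after-twist-frame [  -8.4  488.  -703.3]  twist 0
```

```bash
python3 -m pendant '[{"dx":-40},{"dx":-40},{"dy":33,"dz":-48},{"dy":35,"dz":-50},{"dy":35,"dz":-50}]' 1 40
python3 -m pendant '[{"dy":35,"dz":-50},{"dy":35,"dz":-50},{"dy":35,"dz":-50},{"dy":35,"dz":-50},{"dy":35,"dz":-50}]'
python3 -m pendant '[{"dy":35,"dz":-50},{"dy":35,"dz":-50},{"dy":35,"dz":-50},{"dy":35,"dz":-50},{"dy":35,"dz":-50}]'
python3 -m pendant '[{"twist":0.155},{"twist":0.155},{"twist":0.154},{},{}]'
python3 -c "
from h import *
plan([405,245,250],1.52)
s,p,d=snap('wrist','pics/w1.png')
"
```

```text
t 0.1 tcp [ 261.8 -594.4  230.3] jawang -1.156 down [-0.     0.002 -1.   ] w 85.4 F [-0.5  0.2 -0.1] q6 -0.17
  shift now-frame [ -18.4  469.3 -710.5]  after-twist-frame [ -18.4  100.3 -845.6]  twist 0.466schema error: expected keys dx, dy, dz, twist
schema error: expected keys dx, dy, dz, twist
schema error: expected keys dx, dy, dz, twist
schema error: expected keys dx, dy, dz, twist
```

View pics/w1.png

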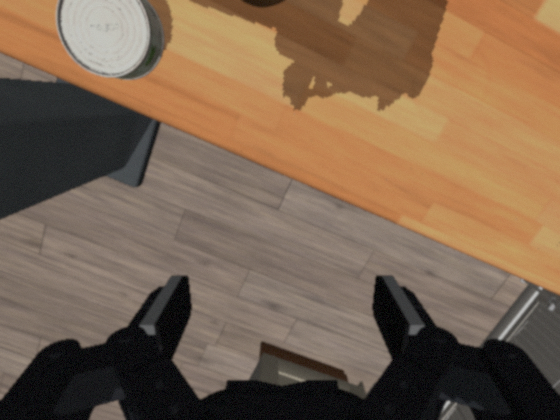

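All four keys are needed, so nothing moved; the picture shows only the worktop's front edge and the tin at (110,35).

```bash
python3 -m pendant '[{"dx":-40,"dy":0,"dz":0,"twist":0},{"dx":-40,"dy":0,"dz":0,"twist":0},{"dx":0,"dy":33,"dz":-48,"twist":0},{"dx":0,"dy":35,"dz":-50,"twist":0},{"dx":0,"dy":35,"dz":-50,"twist":0}]' 1 40
python3 -m pendant '[{"dx":0,"dy":35,"dz":-50,"twist":0},{"dx":0,"dy":35,"dz":-50,"twist":0},{"dx":0,"dy":35,"dz":-50,"twist":0},{"dx":0,"dy":35,"dz":-50,"twist":0},{"dx":0,"dy":35,"dz":-50,"twist":0}]'
python3 -m pendant '[{"dx":0,"dy":35,"dz":-50,"twist":0},{"dx":0,"dy":35,"dz":-50,"twist":0},{"dx":0,"dy":35,"dz":-50,"twist":0},{"dx":0,"dy":35,"dz":-50,"twist":0},{"dx":0,"dy":35,"dz":-50,"twist":0}]'
python3 -m pendant '[{"dx":0,"dy":0,"dz":0,"twist":0.155},{"dx":0,"dy":0,"dz":0,"twist":0.155},{"dx":0,"dy":0,"dz":0,"twist":0.154},{"dx":0,"dy":0,"dz":0,"twist":0},{"dx":0,"dy":0,"dz":0,"twist":0}]'
python3 -c "
from h import *
plan([405,245,250],1.52)
s,p,d=snap('wrist','pics/w2.png')
"
```

```text
time_s: 0.78
ee_pos: [296.6, -416.1, 310.9]
tcp_rot: [0.592, 0.387, 0.592, -0.386]
contact_force: [0.1, -0.9, 1.5]
grip_width: 85.2
time_s: 1.4
ee_pos: [355.8, -116.7, 311.2]
tcp_rot: [0.592, 0.387, 0.592, -0.387]
contact_force: [1.3, 0.1, 0.7]
grip_width: 85.9
time_s: 2.02
ee_pos: [415.2, 182.9, 311.3]
tcp_rot: [0.593, 0.386, 0.592, -0.386]
contact_force: [1.3, -1.4, 0.8]
grip_width: 85.7
time_s: 2.65
ee_pos: [415.3, 180.7, 311.2]
tcp_rot: [-0.488, -0.512, -0.488, 0.512]
contact_force: [-0.5, -0.1, 0.2]
grip_width: 85.6
t 2.65 tcp [415.3 180.7 311.2] jawang -1.618 down [-0.  0. -1.] w 85.6 F [-0.5 -0.1  0.2] q6 1.78
  shift now-frame [ 61.2 -13.3 -63.8]  after-twist-frame [ 61.2 -13.5 -63.7]  twist 0.004
```

View pics/w2.png

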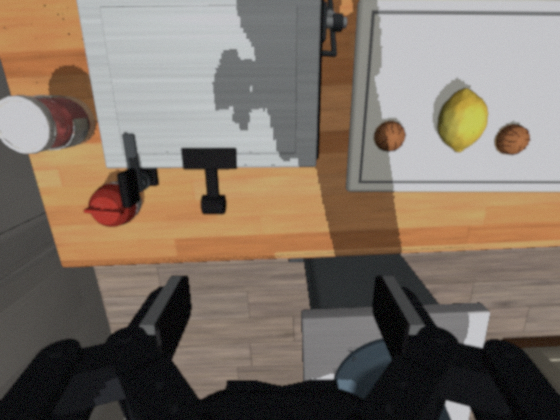

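The wrist view shows the tab at (213,204), catch arm from (130,135) with fin about (130,185), shells at (390,136) and (513,138), and the lemon at (463,120). The board holds just those three scraps.

```bash
python3 - <<'E'
from h import *
s,p,d=snap('wrist');P=cloud('wrist',d,s);hsv=cv2.cvtColor(p,cv2.COLOR_RGB2HSV)
def blob(m,n):
    q=P[m]
    if len(q)<5: print(n,"few");return
    lo,hi=np.percentile(q,[3,97],axis=0);print(n,len(q),"mid",((lo+hi)/2).round(1),"lo",lo.round(),"hi",hi.round())
dk=hsv[...,2]<60
Z=P[...,2];X=P[...,0];Y=P[...,1]
blob(dk&(Z>178)&(Z<195)&(Y>270)&(X<470),"fin top")
blob(dk&(Z>152)&(Z<175)&(Y>220)&(Y<270)&(X<418)&(X>380),"tab")
blob(dk&(Z>140)&(Z<178)&(Y>270)&(X<480),"arm")
v,u=np.mgrid[:420,:560]
bd=(Z>18)&(Z<80)&(X>370)&(X<590)&(Y>-240)&(Y<80)&(hsv[...,1]>90)&(v<200)
n,l,st,ce=cv2.connectedComponentsWithStats(bd.astype(np.uint8))
for i in range(1,n):
    if st[i,4]>60:
        blob(l==i,f"scrap{i}"); q=P[l==i][:,:2].astype(np.float32);print(cv2.minAreaRect(q),Z[l==i].max())
fl=(Z>150)&(Z<168)&(X>430)&(hsv[...,1]<60)&(hsv[...,2]>60)&(Y>120)
print(np.median(Z[fl]))
e=px('wrist',[[107,167],[317,165]],156,s);print(e)
E
```

```text
fin top 458 mid [434.  315.1 183.7] lo [420. 311. 179.] hi [448. 319. 189.]
tab 385 mid [410.2 245.9 163.1] lo [403. 236. 160.] hi [418. 256. 167.]
arm 660 mid [439.5 309.8 160.4] lo [423. 304. 144.] hi [456. 316. 177.]
scrap1 2218 mid [468.4 -38.1  57. ] lo [438. -59.  44.] hi [498. -18.  70.]
((468.68817138671875, -40.06571960449219), (51.65741729736328, 63.47074508666992), 55.93656921386719) 71.80294751596489
scrap2 663 mid [451.   39.9  30.9] lo [436.  25.  23.] hi [467.  55.  38.]
((451.1985168457031, 39.20929718017578), (34.269081115722656, 34.66108703613281), 89.67902374267578) 39.38017297760797
scrap3 736 mid [ 439.  -121.5   29.1] lo [ 424. -136.   20.] hi [ 454. -107.   38.]
((438.89703369140625, -123.03886413574219), (32.46890640258789, 35.68209457397461), 85.5928955078125) 39.78093395134431
160.253570827708
[[449.30281742 342.84423438 156.        ]
 [441.5171555  146.30806854 156.        ]]
```

```bash
python3 -m pendant '[{"dx":0,"dy":4,"dz":-45,"twist":0},{"dx":0,"dy":4,"dz":-45,"twist":0},{"dx":20,"dy":4,"dz":-45,"twist":0},{"dx":40,"dy":0,"dz":0,"twist":0},{"dx":0,"dy":0,"dz":0,"twist":0}]' 0.45 30
python3 -m pendant '[{"dx":25,"dy":0,"dz":0,"twist":0},{"dx":25,"dy":0,"dz":0,"twist":0},{"dx":20,"dy":0,"dz":0,"twist":0},{"dx":8,"dy":0,"dz":0,"twist":0},{"dx":0,"dy":0,"dz":0,"twist":0}]'
python3 -c "
from h import *
plan([433.5,315,172],1.526)
s,p,d=snap('wrist','pics/w3.png')
"
```

```text
time_s: 3.38
ee_pos: [432.0, 314.4, 247.7]
tcp_rot: [-0.487, -0.509, -0.489, 0.514]
contact_force: [-0.3, -0.9, 0.9]
grip_width: 38.5
time_s: 4.0
ee_pos: [434.6, 314.9, 174.3]
tcp_rot: [0.488, 0.513, 0.487, -0.512]
contact_force: [0.4, -0.2, -0.3]
grip_width: 38.5
t 4.0 tcp [434.6 314.9 174.3] jawang -1.62 down [ 0.001  0.    -1.   ] w 38.5 F [ 0.4 -0.2 -0.3] q6 2.04
  shift now-frame [ 2.3 -1.1 -0.1]  after-twist-frame [ 2.3 -1.1 -0.1]  twist -0.005
```

View pics/w3.png

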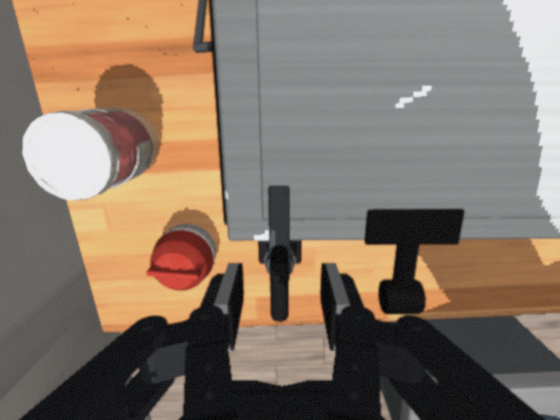

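The fin at (280,285) is centred between the fingers and the arm points over the flap. I'll close on it and turn it.

```bash
python3 -m pendant '[{"dx":2,"dy":-1,"dz":0,"twist":0},{"dx":0,"dy":0,"dz":0,"twist":0},{"dx":0,"dy":0,"dz":0,"twist":0},{"dx":0,"dy":0,"dz":0,"twist":0},{"dx":0,"dy":0,"dz":0,"twist":0}]' 0 30
python3 -m pendant '[{"dx":0,"dy":0,"dz":0,"twist":-0.18},{"dx":0,"dy":0,"dz":0,"twist":-0.18},{"dx":0,"dy":0,"dz":0,"twist":-0.18},{"dx":0,"dy":0,"dz":0,"twist":-0.18},{"dx":0,"dy":0,"dz":0,"twist":0}]'
python3 -m pendant '[{"dx":0,"dy":0,"dz":0,"twist":-0.18},{"dx":0,"dy":0,"dz":0,"twist":-0.18},{"dx":0,"dy":0,"dz":0,"twist":-0.18},{"dx":0,"dy":0,"dz":0,"twist":-0.18},{"dx":0,"dy":0,"dz":0,"twist":0}]'
python3 -c "
from h import *
plan([433.5,315,172],1.526); print(env.observe()['ft_torque'])"
```

```text
time_s: 4.68
ee_pos: [433.4, 315.9, 172.2]
tcp_rot: [0.487, 0.513, 0.488, -0.511]
contact_force: [-1.7, 5.7, 2.6]
grip_width: 8.1
time_s: 5.3
ee_pos: [433.5, 315.9, 172.2]
tcp_rot: [0.637, 0.308, 0.637, -0.306]
contact_force: [-0.7, 5.5, 3.3]
grip_width: 8.1
time_s: 5.92
ee_pos: [433.4, 316.0, 172.1]
tcp_rot: [0.705, 0.064, 0.704, -0.062]
contact_force: [-0.7, 5.3, 2.4]
grip_width: 8.2
t 5.92 tcp [433.4 316.  172.1] jawang -0.179 down [ 0.001  0.002 -1.   ] w 8.2 F [-0.7  5.3  2.4] q6 0.6
  shift now-frame [ 0.1 -1.   0.2]  after-twist-frame [0.1 0.1 1. ]  twist 1.437
[0.9672867  0.00972392 0.02250929]
```

```bash
python3 -m pendant '[{"dx":0,"dy":0,"dz":0,"twist":0},{"dx":0,"dy":0,"dz":0,"twist":0},{"dx":-25,"dy":0,"dz":0,"twist":0},{"dx":-40,"dy":0,"dz":0,"twist":0},{"dx":-20,"dy":0,"dz":0,"twist":0}]' 0.5
python3 -m pendant '[{"dx":0,"dy":0,"dz":0,"twist":0.18},{"dx":0,"dy":0,"dz":0,"twist":0.18},{"dx":0,"dy":0,"dz":0,"twist":0.18},{"dx":0,"dy":0,"dz":0,"twist":0.18},{"dx":0,"dy":0,"dz":0,"twist":0.18}]'
python3 -m pendant '[{"dx":0,"dy":0,"dz":0,"twist":0.18},{"dx":0,"dy":0,"dz":0,"twist":0.18},{"dx":0,"dy":0,"dz":0,"twist":0.18},{"dx":0,"dy":-10,"dz":35,"twist":0},{"dx":0,"dy":-11,"dz":36,"twist":0}]'
python3 -m pendant '[{"dx":0,"dy":0,"dz":0,"twist":0},{"dx":20,"dy":0,"dz":0,"twist":0},{"dx":20,"dy":0,"dz":0,"twist":0},{"dx":0,"dy":0,"dz":0,"twist":0},{"dx":0,"dy":0,"dz":0,"twist":0}]'
python3 -c "
from h import *
plan([409,246,144],1.526)
s,p,d=snap('wrist','pics/w4.png')
P=cloud('wrist',d,s);hsv=cv2.cvtColor(p,cv2.COLOR_RGB2HSV);Z=P[...,2];X=P[...,0];Y=P[...,1]
m=(hsv[...,2]<60)&(Z>152)&(Z<175)&(Y>220)&(Y<270)&(X<420)&(X>385)
q=P[m];print(len(q),np.percentile(q,[3,97],axis=0).round(1))
"
```

```text
time_s: 6.55
ee_pos: [433.7, 314.9, 258.5]
tcp_rot: [0.705, 0.064, 0.703, -0.063]
contact_force: [-0.2, 0.9, 0.4]
grip_width: 42.7
time_s: 7.18
ee_pos: [432.9, 314.5, 255.9]
tcp_rot: [0.605, 0.365, 0.605, -0.366]
contact_force: [0.1, -0.3, -0.1]
grip_width: 42.9
time_s: 7.8
ee_pos: [408.0, 244.1, 255.8]
tcp_rot: [-0.488, -0.511, -0.488, 0.513]
contact_force: [-0.3, -0.3, 0.8]
grip_width: 42.4
time_s: 8.43
ee_pos: [409.0, 245.5, 217.0]
tcp_rot: [0.488, 0.512, 0.487, -0.512]
contact_force: [-0.3, 0.5, -0.8]
grip_width: 43.0
t 8.43 tcp [409.  245.5 217. ] jawang -1.62 down [ 0.001  0.    -1.   ] w 43.0 F [-0.3  0.5 -0.8] q6 1.92
  shift now-frame [73.  -0.1 -0.5]  after-twist-frame [73.  -0.1 -0.5]  twist -0.004
800 [[403.  237.5 159.3]
 [418.9 256.1 166.8]]
```

View pics/w4.png

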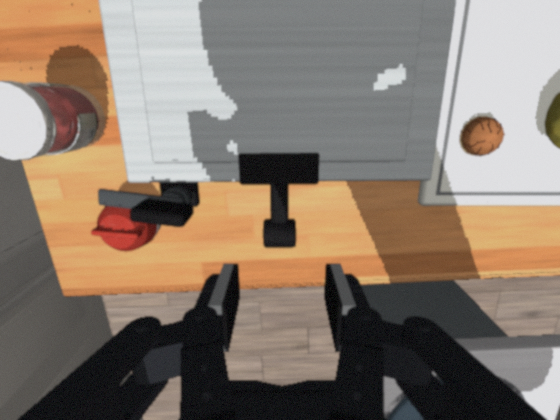

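The catch arm now points to the caddy's +y and the tab (280,233) is centred between the fingers. I'll go down and grip it.

```bash
python3 -m pendant '[{"dx":25,"dy":0,"dz":0,"twist":0},{"dx":25,"dy":0,"dz":0,"twist":0},{"dx":15,"dy":0,"dz":0,"twist":0},{"dx":8,"dy":0,"dz":0,"twist":0},{"dx":0,"dy":0,"dz":0,"twist":0}]'
python3 -m pendant '[{"dx":0,"dy":0,"dz":0,"twist":0},{"dx":0,"dy":0,"dz":0,"twist":0},{"dx":0,"dy":0,"dz":0,"twist":0},{"dx":0,"dy":0,"dz":0,"twist":0},{"dx":0,"dy":0,"dz":0,"twist":0}]' 0 40
python3 -c "
from h import *
plan([409,246,144],1.526)
f=np.linspace(.016,1.75,16);x=-188*np.cos(f);z=188*np.sin(f)
print(np.c_[-np.diff(z),np.diff(x)].round(1).tolist())"
```

```text
time_s: 9.1
ee_pos: [408.7, 245.2, 143.4]
tcp_rot: [-0.488, -0.512, -0.488, 0.512]
contact_force: [0.1, 0.6, 1.4]
grip_width: 42.5
time_s: 9.72
ee_pos: [409.3, 246.9, 144.6]
tcp_rot: [0.487, 0.514, 0.488, -0.51]
contact_force: [0.3, 7.7, -0.6]
grip_width: 21.3
t 9.72 tcp [409.3 246.9 144.6] jawang -1.62 down [ 0.003  0.004 -1.   ] w 21.3 F [ 0.3  7.7 -0.6] q6 1.92
  shift now-frame [ 0.6 -0.3  0.9]  after-twist-frame [ 0.6 -0.3  0.9]  twist -0.004
[[-21.7, 1.6], [-21.3, 4.1], [-20.7, 6.5], [-19.8, 8.9], [-18.7, 11.1], [-17.3, 13.2], [-15.6, 15.1], [-13.8, 16.8], [-11.8, 18.3], [-9.6, 19.5], [-7.3, 20.5], [-4.9, 21.2], [-2.4, 21.6], [0.1, 21.7], [2.6, 21.6]]
```

```bash
python3 -m pendant '[{"dx":0,"dy":0,"dz":-1,"twist":0},{"dx":-21.7,"dy":1.6,"dz":0,"twist":0},{"dx":-21.3,"dy":4.1,"dz":0,"twist":0},{"dx":-20.7,"dy":6.5,"dz":0,"twist":0},{"dx":-19.8,"dy":8.9,"dz":0,"twist":0}]'
python3 -m pendant '[{"dx":0,"dy":0,"dz":0,"twist":0}]'
```

```text
time_s: 10.35
ee_pos: [429.6, 245.9, 226.6]
tcp_rot: [0.487, 0.513, 0.488, -0.511]
contact_force: [6.5, 6.7, -10.4]
grip_width: 20.7
time_s: 10.48
ee_pos: [430.3, 245.9, 227.6]
tcp_rot: [0.487, 0.513, 0.488, -0.511]
contact_force: [3.4, 5.9, -5.4]
grip_width: 21.1
```

```bash
python3 -m pendant '[{"dx":-18.7,"dy":11.1,"dz":0,"twist":0},{"dx":-17.3,"dy":13.2,"dz":0,"twist":0},{"dx":-15.6,"dy":15.1,"dz":0,"twist":0},{"dx":-13.8,"dy":16.8,"dz":0,"twist":0},{"dx":-11.8,"dy":18.3,"dz":0,"twist":0}]'
python3 -m pendant '[{"dx":-9.6,"dy":19.5,"dz":0,"twist":0},{"dx":-7.3,"dy":20.5,"dz":0,"twist":0},{"dx":-4.9,"dy":21.2,"dz":0,"twist":0},{"dx":-2.4,"dy":21.6,"dz":0,"twist":0},{"dx":0.1,"dy":21.7,"dz":0,"twist":0}]'
python3 -m pendant '[{"dx":2,"dy":16,"dz":0,"twist":0},{"dx":0,"dy":0,"dz":0,"twist":0},{"dx":0,"dy":0,"dz":0,"twist":0}]'
```

```text
time_s: 11.1
ee_pos: [503.0, 242.7, 303.0]
tcp_rot: [-0.486, -0.512, -0.489, 0.512]
contact_force: [0.1, 7.1, -5.1]
grip_width: 21.3
time_s: 11.72
ee_pos: [608.5, 238.1, 328.3]
tcp_rot: [0.487, 0.513, 0.489, -0.511]
contact_force: [-0.2, 7.1, -0.2]
grip_width: 20.9
time_s: 12.1
ee_pos: [624.6, 237.5, 326.8]
tcp_rot: [0.487, 0.513, 0.489, -0.511]
contact_force: [0.9, 7.3, 1.5]
grip_width: 21.1
```

```bash
python3 -m pendant '[{"dx":0,"dy":0,"dz":0,"twist":0},{"dx":0,"dy":0,"dz":0,"twist":0},{"dx":-20,"dy":0,"dz":0,"twist":0},{"dx":-30,"dy":0,"dz":0,"twist":0},{"dx":-10,"dy":0,"dz":0,"twist":0}]' 0.5
python3 -m pendant '[{"dx":0,"dy":-40,"dz":0,"twist":0},{"dx":0,"dy":-60,"dz":0,"twist":0},{"dx":0,"dy":-60,"dz":30,"twist":0},{"dx":0,"dy":-20,"dz":60,"twist":0},{"dx":0,"dy":0,"dz":50,"twist":0}]' 1
python3 -c "
from h import *
plan([451,39,100],1.526)
s,p,d=snap('top','pics/t5.png')
cv2.imwrite('pics/t5.png',cv2.resize(p[140:290,110:380,::-1],None,fx=2.5,fy=2.5))
"
```

```text
time_s: 12.72
ee_pos: [625.3, 235.4, 390.2]
tcp_rot: [0.489, 0.514, 0.486, -0.511]
contact_force: [-0.3, -0.3, 0.1]
grip_width: 42.6
time_s: 13.35
ee_pos: [440.7, 106.1, 386.6]
tcp_rot: [0.488, 0.512, 0.487, -0.511]
contact_force: [1.1, 0.8, 0.7]
grip_width: 85.4
t 13.35 tcp [440.7 106.1 386.6] jawang -1.618 down [ 0.002 -0.    -1.   ] w 85.4 F [1.1 0.8 0.7] q6 1.6
  shift now-frame [286.7  13.   66.5]  after-twist-frame [286.7  12.8  66.5]  twist -0.003
```

View pics/t5.png

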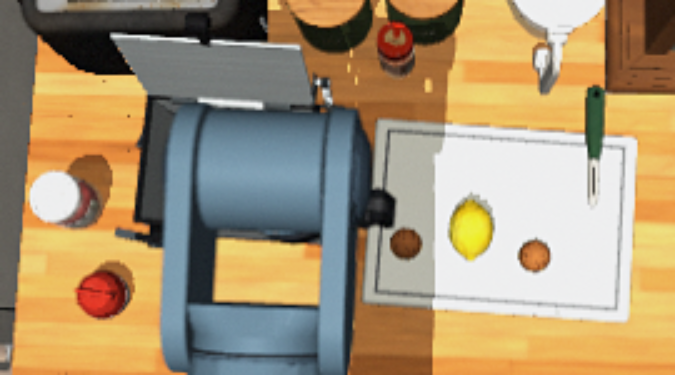

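The flap stands open leaning on its stop, catch aside, and the three scraps are still on the board at (405,243), (470,228), (535,255).

```bash
cat >> h.py <<'E'
def scraps():
    s,p,d=snap('wrist');P=cloud('wrist',d,s);hsv=cv2.cvtColor(p,cv2.COLOR_RGB2HSV);X,Y,Z=P[...,0],P[...,1],P[...,2]
    v,u=np.mgrid[:420,:560]
    m=((Z>19)&(Z<85)&(X>360)&(X<590)&(Y>-250)&(Y<90)&(hsv[...,1]>90)&(d>0)).astype(np.uint8)
    n,l,st,ce=cv2.connectedComponentsWithStats(m)
    for i in range(1,n):
        if st[i,4]>80:
            q=P[l==i];lo,hi=np.percentile(q,[2,98],axis=0);h=np.median(hsv[l==i],0)
            t=q[q[:,2]>hi[2]-4].mean(0); c,(w,hh),a=cv2.minAreaRect(q[:,:2].astype(np.float32))
            w_=np.linalg.eigh(np.cov(q[:,:2].T)); e=w_[1][:,1]
            print("scrap",st[i,:4],"mid",((lo+hi)/2).round(1),"size",(hi-lo).round(),"top",t.round(1),"ax",round(np.arctan2(e[1],e[0]),2),"hsv",h)
E
python3 -m pendant '[{"dx":50,"dy":3,"dz":25,"twist":0},{"dx":60,"dy":5,"dz":30,"twist":0},{"dx":60,"dy":5,"dz":11,"twist":0},{"dx":40,"dy":0,"dz":0,"twist":0},{"dx":0,"dy":0,"dz":0,"twist":0}]' 0.8
python3 -c "
from h import *
scraps();plan([451,39,18],1.526)"
```

```text
time_s: 14.02
ee_pos: [449.3, 42.8, 177.3]
tcp_rot: [-0.485, -0.511, -0.489, 0.514]
contact_force: [0.4, -0.1, -0.4]
grip_width: 68.5
scrap [350 131  63  86] mid [469.9 -40.9  57.4] size [62. 44. 24.] top [467.6 -43.5  67.8] ax 3.07 hsv [ 26. 151. 195.]
scrap [269 171  39  40] mid [452.3  36.7  30.7] size [32. 33. 15.] top [450.5  36.6  36.1] ax 1.67 hsv [ 12. 146.  89.]
scrap [436 176  44  39] mid [ 440.  -123.3   29.1] size [32. 31. 18.] top [ 439.  -125.1   36. ] ax 2.53 hsv [ 12. 145. 138.]
t 14.07 tcp [451.3  42.6 180.1] jawang -1.62 down [-0.002  0.    -1.   ] w 68.3 F [ 0.6 -0.3  0.6] q6 1.46
  shift now-frame [162.1   0.2   3.7]  after-twist-frame [162.1   0.2   3.7]  twist -0.005
```

```bash
python3 -m pendant '[{"dx":45,"dy":0,"dz":5,"twist":0},{"dx":50,"dy":0,"dz":0,"twist":0},{"dx":40,"dy":0,"dz":0,"twist":0},{"dx":20,"dy":0,"dz":0,"twist":0},{"dx":7,"dy":0,"dz":0,"twist":0}]' 0.65 30
python3 -m pendant '[{"dx":0,"dy":0,"dz":0,"twist":0},{"dx":0,"dy":0,"dz":0,"twist":0},{"dx":0,"dy":0,"dz":0,"twist":0},{"dx":0,"dy":0,"dz":0,"twist":0}]' 0 30
python3 -c "
from h import *
plan([451,37,18],1.526)"
```

```text
time_s: 14.7
ee_pos: [453.2, 37.6, 19.6]
tcp_rot: [0.488, 0.513, 0.487, -0.512]
contact_force: [0.2, -0.7, 1.8]
grip_width: 55.3
time_s: 15.2
ee_pos: [453.4, 37.4, 20.2]
tcp_rot: [0.489, 0.513, 0.486, -0.511]
contact_force: [0.1, 1.2, 7.1]
grip_width: 37.2
t 15.2 tcp [453.4  37.4  20.2] jawang -1.62 down [ 0.004 -0.    -1.   ] w 37.2 F [0.1 1.2 7.1] q6 1.45
  shift now-frame [ 2.2 -2.4  0.6]  after-twist-frame [ 2.2 -2.4  0.6]  twist -0.004
```

```bash
python3 -m pendant '[{"dx":0,"dy":0,"dz":0,"twist":0},{"dx":0,"dy":-2,"dz":0,"twist":0},{"dx":1.5,"dy":0,"dz":0,"twist":0},{"dx":0,"dy":0,"dz":0,"twist":0}]' 0.6
python3 -m pendant '[{"dx":0,"dy":0,"dz":0,"twist":0},{"dx":0,"dy":0,"dz":0,"twist":0},{"dx":0,"dy":0,"dz":0,"twist":0},{"dx":0,"dy":0,"dz":0,"twist":0}]' 0 25
python3 -m pendant '[{"dx":-10,"dy":0,"dz":0,"twist":0},{"dx":-15,"dy":0,"dz":0,"twist":0},{"dx":-25,"dy":0,"dz":0,"twist":0},{"dx":0,"dy":0,"dz":0,"twist":0},{"dx":0,"dy":0,"dz":0,"twist":0}]'
```

```text
time_s: 15.7
ee_pos: [449.1, 37.8, 16.5]
tcp_rot: [-0.487, -0.512, -0.488, 0.512]
contact_force: [-0.4, -0.1, 0.4]
grip_width: 51.4
time_s: 16.2
ee_pos: [449.6, 37.7, 16.9]
tcp_rot: [0.488, 0.512, 0.488, -0.512]
contact_force: [-1.0, -0.8, 3.5]
grip_width: 38.1
time_s: 16.82
ee_pos: [449.3, 37.8, 66.7]
tcp_rot: [-0.488, -0.512, -0.488, 0.512]
contact_force: [-0.7, -0.3, -0.5]
grip_width: 38.2
```

```bash
python3 -m pendant '[{"dx":-60,"dy":0,"dz":0,"twist":0},{"dx":-60,"dy":0,"dz":0,"twist":0},{"dx":-10,"dy":12,"dz":-42,"twist":0},{"dx":0,"dy":16,"dz":-60,"twist":0},{"dx":0,"dy":16,"dz":-60,"twist":0}]'
python3 -m pendant '[{"dx":0,"dy":0,"dz":0,"twist":0},{"dx":25,"dy":0,"dz":0,"twist":0},{"dx":15,"dy":0,"dz":0,"twist":0},{"dx":0,"dy":0,"dz":0,"twist":0}]'
python3 -m pendant '[{"dx":0,"dy":0,"dz":0,"twist":0},{"dx":0,"dy":0,"dz":0,"twist":0},{"dx":0,"dy":0,"dz":0,"twist":0},{"dx":-30,"dy":0,"dz":0,"twist":0},{"dx":-30,"dy":0,"dz":0,"twist":0}]' 0.65
python3 -c "
from h import *
s,p,d=snap('wrist','pics/w6.png');plan([439.5,-124.5,100],1.526)"
```

```text
time_s: 17.45
ee_pos: [501.5, 198.9, 196.1]
tcp_rot: [-0.487, -0.512, -0.487, 0.513]
contact_force: [0.9, -0.5, 0.6]
grip_width: 37.8
time_s: 17.95
ee_pos: [500.0, 196.5, 154.9]
tcp_rot: [-0.486, -0.511, -0.488, 0.514]
contact_force: [0.0, 1.1, 0.3]
grip_width: 37.9
time_s: 18.58
ee_pos: [501.2, 197.4, 217.6]
tcp_rot: [-0.487, -0.512, -0.488, 0.512]
contact_force: [-0.0, -0.5, 0.1]
grip_width: 55.4
t 18.62 tcp [503.8 197.9 222.7] jawang -1.62 down [ 0.008  0.001 -1.   ] w 55.5 F [1.1 0.7 3.4] q6 1.78
  shift now-frame [121.8 -49.3 325.4]  after-twist-frame [121.8 -50.7 325.2]  twist -0.004
```

View pics/w6.png

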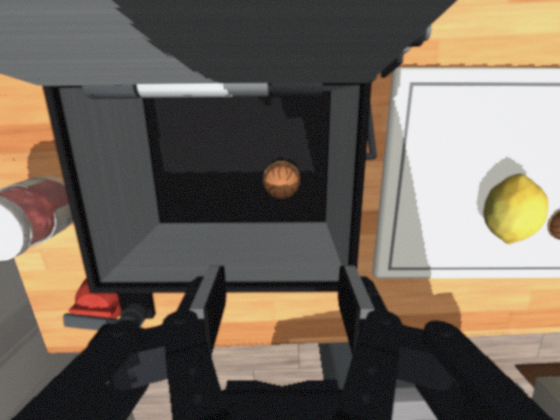

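The shell lies in the caddy at (281,179); the lemon (515,210) and second shell (555,225, at the edge) remain.

```bash
python3 -m pendant '[{"dx":0,"dy":-8,"dz":54,"twist":0},{"dx":0,"dy":-8,"dz":54,"twist":0},{"dx":0,"dy":-8,"dz":54,"twist":0},{"dx":0,"dy":-8,"dz":54,"twist":0},{"dx":0,"dy":-8,"dz":54,"twist":0}]'
python3 -m pendant '[{"dx":25,"dy":-8,"dz":40,"twist":0},{"dx":20,"dy":0,"dz":0,"twist":0},{"dx":0,"dy":0,"dz":0,"twist":0},{"dx":0,"dy":0,"dz":0,"twist":0}]'
python3 -c "
from h import *
scraps();plan([438.5,-124.5,17],1.526)"
```

```text
time_s: 19.25
ee_pos: [447.8, -71.9, 217.2]
tcp_rot: [0.488, 0.512, 0.487, -0.512]
contact_force: [-0.3, 0.7, 0.9]
grip_width: 55.5
time_s: 19.75
ee_pos: [438.8, -109.8, 172.7]
tcp_rot: [0.488, 0.512, 0.487, -0.512]
contact_force: [-0.1, 0.0, 0.9]
grip_width: 55.4
scrap [376   7  20  36] mid [ 575.3 -197.1   33.2] size [25. 12. 10.] top [ 567.4 -197.9   36.5] ax -2.82 hsv [ 67.  105.5  30. ]
scrap [171 129  67  88] mid [469.6 -47.5  57.4] size [62. 45. 25.] top [467.4 -44.8  67.8] ax -3.06 hsv [ 24. 164. 106.]
scrap [280 174  40  41] mid [ 440.5 -126.2   30.8] size [33. 33. 15.] top [ 439.  -126.5   36.2] ax 2.13 hsv [ 12. 148. 118.]
t 19.8 tcp [ 439.  -109.8  173. ] jawang -1.619 down [ 0.002 -0.001 -1.   ] w 55.2 F [0.1 0.  0.7] q6 1.12
  shift now-frame [ 1.56e+02 -1.00e-01  1.46e+01]  after-twist-frame [ 1.56e+02 -1.00e-01  1.46e+01]  twist -0.003
```

Shell centre (439,-126.5); shift about dx 156, dz 17.

```bash
python3 -m pendant '[{"dx":30,"dy":0,"dz":17,"twist":0},{"dx":50,"dy":0,"dz":0,"twist":0},{"dx":50,"dy":0,"dz":0,"twist":0},{"dx":20,"dy":0,"dz":0,"twist":0},{"dx":7,"dy":0,"dz":0,"twist":0}]' 0.65 25
python3 -m pendant '[{"dx":0,"dy":0,"dz":0,"twist":0},{"dx":0,"dy":0,"dz":0,"twist":0},{"dx":0,"dy":0,"dz":0,"twist":0},{"dx":0,"dy":0,"dz":0,"twist":0},{"dx":0,"dy":0,"dz":0,"twist":0}]' 0
python3 -m pendant '[{"dx":-10,"dy":0,"dz":0,"twist":0},{"dx":-20,"dy":0,"dz":0,"twist":0},{"dx":-50,"dy":0,"dz":0,"twist":0},{"dx":-60,"dy":0,"dz":0,"twist":0},{"dx":-40,"dy":0,"dz":0,"twist":0}]'
python3 -c "
from h import *
plan([500,240,195],1.526)"
```

```text
time_s: 20.42
ee_pos: [437.5, -126.4, 14.4]
tcp_rot: [-0.488, -0.512, -0.488, 0.512]
contact_force: [0.4, -0.0, 0.1]
grip_width: 55.8
time_s: 21.05
ee_pos: [438.2, -127.3, 15.8]
tcp_rot: [0.488, 0.512, 0.487, -0.512]
contact_force: [-1.0, 0.5, 6.3]
grip_width: 38.3
time_s: 21.68
ee_pos: [437.8, -127.1, 198.2]
tcp_rot: [0.489, 0.512, 0.486, -0.512]
contact_force: [0.6, -1.1, -1.2]
grip_width: 38.0
t 21.68 tcp [ 437.8 -127.1  198.2] jawang -1.62 down [ 0.003 -0.002 -1.   ] w 38.0 F [ 0.6 -1.1 -1.2] q6 1.09
  shift now-frame [   2.7   44.  -369.8]  after-twist-frame [   2.7   45.7 -369.6]  twist -0.004
```

```bash
python3 -m pendant '[{"dx":0,"dy":6.5,"dz":-56,"twist":0},{"dx":0,"dy":6.5,"dz":-56,"twist":0},{"dx":0,"dy":6.5,"dz":-56,"twist":0},{"dx":0,"dy":6.5,"dz":-56,"twist":0},{"dx":0,"dy":6.5,"dz":-56,"twist":0}]'
python3 -m pendant '[{"dx":0,"dy":6.5,"dz":-56,"twist":0},{"dx":0,"dy":6.5,"dz":-56,"twist":0},{"dx":20,"dy":0,"dz":0,"twist":0},{"dx":20,"dy":0,"dz":0,"twist":0},{"dx":0,"dy":0,"dz":0,"twist":0}]'
python3 -m pendant '[{"dx":0,"dy":0,"dz":0,"twist":0},{"dx":0,"dy":0,"dz":0,"twist":0},{"dx":0,"dy":0,"dz":0,"twist":0},{"dx":-30,"dy":0,"dz":0,"twist":0},{"dx":-30,"dy":0,"dz":0,"twist":0}]' 0.65
python3 -c "
from h import *
s,p,d=snap('wrist','pics/w7.png');plan([469,-45,195],1.526)"
```

```text
time_s: 22.3
ee_pos: [483.4, 153.1, 195.3]
tcp_rot: [0.488, 0.512, 0.487, -0.512]
contact_force: [0.8, -0.4, -0.0]
grip_width: 38.7
time_s: 22.92
ee_pos: [500.2, 260.8, 152.0]
tcp_rot: [-0.486, -0.511, -0.488, 0.514]
contact_force: [0.0, -0.6, 0.4]
grip_width: 38.3
time_s: 23.55
ee_pos: [502.0, 262.3, 215.6]
tcp_rot: [-0.487, -0.512, -0.488, 0.512]
contact_force: [0.4, -0.5, 0.0]
grip_width: 55.5
t 23.6 tcp [504.4 263.1 220.9] jawang -1.62 down [ 0.008  0.002 -1.   ] w 55.5 F [1.4 1.  3.8] q6 1.9
  shift now-frame [ 24.9 -20.4 309.6]  after-twist-frame [ 24.9 -21.8 309.5]  twist -0.004
```

View pics/w7.png

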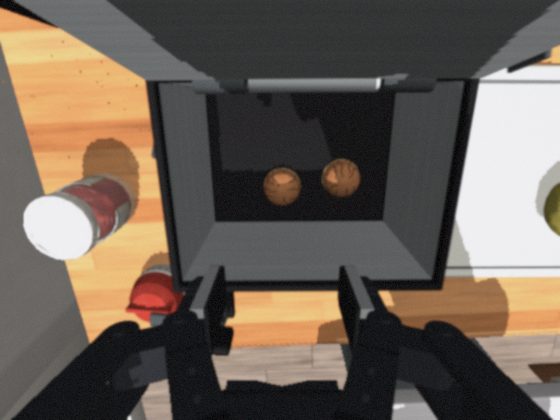

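Both shells are in the caddy at (282,186) and (341,177). The lemon is next, fully open.

```bash
python3 -m pendant '[{"dx":0,"dy":-6,"dz":60,"twist":0},{"dx":0,"dy":-6,"dz":60,"twist":0},{"dx":0,"dy":-6,"dz":60,"twist":0},{"dx":0,"dy":-4,"dz":60,"twist":0},{"dx":0,"dy":0,"dz":60,"twist":0}]' 1
python3 -m pendant '[{"dx":25,"dy":0,"dz":10,"twist":0},{"dx":0,"dy":0,"dz":0,"twist":0},{"dx":0,"dy":0,"dz":0,"twist":0}]'
python3 -c "
from h import *
scraps();plan([468,-43,35],1.526)"
```

```text
time_s: 24.22
ee_pos: [465.0, -37.9, 215.3]
tcp_rot: [0.488, 0.512, 0.487, -0.512]
contact_force: [1.2, -0.7, -0.3]
grip_width: 85.3
time_s: 24.6
ee_pos: [465.2, -45.6, 190.5]
tcp_rot: [0.488, 0.512, 0.488, -0.512]
contact_force: [-0.5, -0.0, -0.3]
grip_width: 85.2
scrap [252 154  57  79] mid [470.7 -44.6  58.5] size [61. 46. 22.] top [467.7 -44.   67.8] ax -3.14 hsv [ 24. 164. 102.]
t 24.65 tcp [465.5 -45.5 190.8] jawang -1.619 down [ 0.001 -0.    -1.   ] w 85.6 F [ 0.7 -0.7  0.3] q6 1.28
  shift now-frame [155.8   2.2  -2.6]  after-twist-frame [155.8   2.2  -2.6]  twist -0.003
```

```bash
python3 -m pendant '[{"dx":40,"dy":3,"dz":-1.5,"twist":0},{"dx":50,"dy":0,"dz":0,"twist":0},{"dx":45,"dy":0,"dz":0,"twist":0},{"dx":20,"dy":0,"dz":0,"twist":0},{"dx":10,"dy":0,"dz":0,"twist":0}]' 1 30
python3 -m pendant '[{"dx":0,"dy":0,"dz":0,"twist":0},{"dx":0,"dy":0,"dz":0,"twist":0},{"dx":0,"dy":0,"dz":0,"twist":0},{"dx":0,"dy":0,"dz":0,"twist":0},{"dx":0,"dy":0,"dz":0,"twist":0}]' 0 30
python3 -m pendant '[{"dx":-15,"dy":0,"dz":0,"twist":0},{"dx":-40,"dy":0,"dz":0,"twist":0},{"dx":-50,"dy":0,"dz":0,"twist":0},{"dx":-50,"dy":0,"dz":0,"twist":0},{"dx":-40,"dy":0,"dz":0,"twist":0}]'
python3 -c "
from h import *
plan([495,222,215],1.526)"
```

```text
time_s: 25.28
ee_pos: [468.1, -43.9, 24.4]
tcp_rot: [-0.488, -0.512, -0.488, 0.512]
contact_force: [-0.7, 0.1, -0.2]
grip_width: 85.5
time_s: 25.9
ee_pos: [469.2, -44.8, 26.7]
tcp_rot: [0.488, 0.513, 0.487, -0.512]
contact_force: [-1.9, 1.1, 5.8]
grip_width: 53.5
time_s: 26.52
ee_pos: [468.4, -44.9, 223.6]
tcp_rot: [0.489, 0.513, 0.486, -0.512]
contact_force: [0.9, -0.3, -1.3]
grip_width: 53.1
t 26.52 tcp [468.4 -44.9 223.6] jawang -1.62 down [ 0.004 -0.001 -1.   ] w 53.1 F [ 0.9 -0.3 -1.3] q6 1.28
  shift now-frame [   8.3   13.5 -267.9]  after-twist-frame [   8.3   14.6 -267.9]  twist -0.004
```

```bash
python3 -m pendant '[{"dx":0,"dy":5,"dz":-55,"twist":0},{"dx":0,"dy":5,"dz":-56,"twist":0},{"dx":0,"dy":5,"dz":-56,"twist":0},{"dx":0,"dy":5,"dz":-56,"twist":0},{"dx":0,"dy":5,"dz":-55,"twist":0}]'
python3 -m pendant '[{"dx":0,"dy":0,"dz":0,"twist":0},{"dx":25,"dy":0,"dz":0,"twist":0},{"dx":25,"dy":0,"dz":0,"twist":0},{"dx":0,"dy":0,"dz":0,"twist":0}]'
python3 -m pendant '[{"dx":0,"dy":0,"dz":0,"twist":0},{"dx":0,"dy":0,"dz":0,"twist":0},{"dx":0,"dy":0,"dz":0,"twist":0},{"dx":-30,"dy":0,"dz":0,"twist":0},{"dx":-30,"dy":0,"dz":0,"twist":0}]' 0.85
python3 -c "
from h import *
s,p,d=snap('wrist','pics/w8.png');plan([624.6,237.5,390],1.526)"
```

```text
time_s: 27.15
ee_pos: [506.7, 233.6, 221.5]
tcp_rot: [0.488, 0.513, 0.487, -0.511]
contact_force: [0.3, -0.3, -0.6]
grip_width: 53.0
time_s: 27.65
ee_pos: [505.2, 230.6, 168.6]
tcp_rot: [-0.487, -0.511, -0.488, 0.514]
contact_force: [1.1, 0.5, -0.4]
grip_width: 53.1
time_s: 28.28
ee_pos: [506.5, 231.6, 230.8]
tcp_rot: [-0.488, -0.512, -0.488, 0.512]
contact_force: [0.0, -0.4, 0.7]
grip_width: 72.5
t 28.32 tcp [508.9 232.3 236. ] jawang -1.62 down [ 0.008  0.002 -1.   ] w 72.6 F [2.1 0.6 3. ] q6 1.85
  shift now-frame [-153.1  116.5  -11.2]  after-twist-frame [-153.1  116.5  -10.7]  twist -0.004
```

View pics/w8.png

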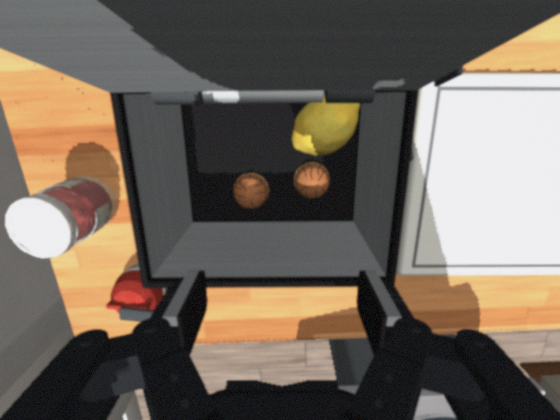

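All three scraps lie in the caddy: lemon (325,128), shells (251,190) and (312,180). Next is back above the tab.

```bash
python3 -m pendant '[{"dx":-45,"dy":-20,"dz":0,"twist":0},{"dx":-60,"dy":0,"dz":0,"twist":0},{"dx":-60,"dy":0,"dz":0,"twist":0},{"dx":0,"dy":40,"dz":-4,"twist":0},{"dx":0,"dy":50,"dz":-4,"twist":0}]' 0.5
python3 -m pendant '[{"dx":0,"dy":50,"dz":-4,"twist":0},{"dx":0,"dy":4,"dz":0,"twist":0},{"dx":0,"dy":0,"dz":0,"twist":0},{"dx":0,"dy":0,"dz":0,"twist":0}]'
python3 -c "
from h import *
plan([632,237.3,326],1.526)
s,p,d=snap('wrist','pics/w9.png')
P=cloud('wrist',d,s);hsv=cv2.cvtColor(p,cv2.COLOR_RGB2HSV);X,Y,Z=P[...,0],P[...,1],P[...,2]
m=(hsv[...,2]<60)&(Z>325)&(Z<360)&(abs(Y-238)<30)&(X>590)&(X<670)
q=P[m];print(len(q),np.percentile(q,[3,97],axis=0).round(1))"
```

```text
time_s: 28.95
ee_pos: [578.0, 236.7, 397.3]
tcp_rot: [0.489, 0.513, 0.487, -0.511]
contact_force: [0.0, -0.5, 0.4]
grip_width: 42.7
time_s: 29.45
ee_pos: [630.2, 237.8, 396.0]
tcp_rot: [0.488, 0.512, 0.487, -0.512]
contact_force: [0.3, 0.9, 0.5]
grip_width: 42.7
t 29.45 tcp [630.2 237.8 396. ] jawang -1.619 down [ 0.001  0.    -1.   ] w 42.7 F [0.3 0.9 0.5] q6 1.81
  shift now-frame [70.   1.7  0.5]  after-twist-frame [70.   1.7  0.5]  twist -0.004
930 [[626.4 227.6 337.5]
 [642.7 247.1 348.3]]
```

View pics/w9.png

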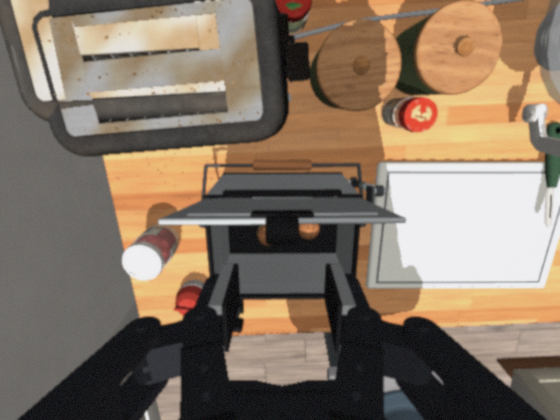

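The board is empty, the open flap edge runs along row 218, and the tab is about (282,222) between the fingers.

```bash
python3 -m pendant '[{"dx":25,"dy":2,"dz":0,"twist":0},{"dx":25,"dy":0,"dz":0,"twist":0},{"dx":14,"dy":0,"dz":0,"twist":0},{"dx":6,"dy":0,"dz":0,"twist":0},{"dx":0,"dy":0,"dz":0,"twist":0}]'
python3 -m pendant '[{"dx":0,"dy":0,"dz":0,"twist":0},{"dx":0,"dy":0,"dz":0,"twist":0},{"dx":0,"dy":0,"dz":0,"twist":0},{"dx":0,"dy":0,"dz":0,"twist":0},{"dx":0,"dy":0,"dz":0,"twist":0}]' 0 45
python3 -c "
from h import *
plan([632,237.3,326],1.526)
f=np.linspace(1.766,.01,25);x=-188*np.cos(f);z=188*np.sin(f)
print(np.c_[-np.diff(z),np.diff(x)].round(1).tolist())"
```

```text
time_s: 30.12
ee_pos: [633.0, 237.6, 325.4]
tcp_rot: [0.488, 0.512, 0.487, -0.512]
contact_force: [0.7, -1.0, 0.4]
grip_width: 42.8
time_s: 30.75
ee_pos: [633.5, 237.4, 326.3]
tcp_rot: [0.488, 0.513, 0.487, -0.512]
contact_force: [-0.5, -1.5, 5.3]
grip_width: 20.8
t 30.75 tcp [633.5 237.4 326.3] jawang -1.62 down [ 0.002  0.    -1.   ] w 20.8 F [-0.5 -1.5  5.3] q6 1.81
  shift now-frame [ 0.3 -1.5  0.2]  after-twist-frame [ 0.3 -1.5  0.2]  twist -0.004
[[-2.2, -13.6], [-1.2, -13.7], [-0.2, -13.8], [0.8, -13.7], [1.8, -13.6], [2.8, -13.5], [3.8, -13.2], [4.8, -12.9], [5.7, -12.5], [6.6, -12.1], [7.5, -11.6], [8.3, -11.0], [9.1, -10.3], [9.8, -9.7], [10.5, -8.9], [11.1, -8.1], [11.7, -7.3], [12.2, -6.4], [12.6, -5.5], [13.0, -4.6], [13.3, -3.6], [13.5, -2.6], [13.7, -1.6], [13.7, -0.6]]
```

```bash
python3 -m pendant '[{"dx":-2.2,"dy":-13.6,"dz":0,"twist":0},{"dx":-1.2,"dy":-13.7,"dz":0,"twist":0},{"dx":-0.2,"dy":-13.8,"dz":0,"twist":0},{"dx":0.8,"dy":-13.7,"dz":0,"twist":0},{"dx":1.8,"dy":-13.6,"dz":0,"twist":0}]'
python3 -m pendant '[{"dx":2.8,"dy":-13.5,"dz":0,"twist":0},{"dx":3.8,"dy":-13.2,"dz":0,"twist":0},{"dx":4.8,"dy":-12.9,"dz":0,"twist":0},{"dx":5.7,"dy":-12.5,"dz":0,"twist":0},{"dx":6.6,"dy":-12.1,"dz":0,"twist":0}]'
python3 -c "
from h import *
plan([409.3,246.9,144.6],1.526)"
```

```text
time_s: 31.38
ee_pos: [564.4, 240.4, 326.9]
tcp_rot: [0.488, 0.513, 0.487, -0.512]
contact_force: [2.6, -4.5, 4.1]
grip_width: 20.7
time_s: 32.0
ee_pos: [499.2, 243.3, 303.1]
tcp_rot: [-0.488, -0.511, -0.487, 0.513]
contact_force: [-3.0, -5.2, 7.6]
grip_width: 20.6
t 32.0 tcp [499.2 243.3 303.1] jawang -1.62 down [-0.001 -0.002 -1.   ] w 20.6 F [-3.  -5.2  7.6] q6 1.87
  shift now-frame [158.6 -89.9   0.4]  after-twist-frame [158.6 -89.9   0. ]  twist -0.004
```

```bash
python3 -m pendant '[{"dx":7.5,"dy":-11.6,"dz":0,"twist":0},{"dx":8.3,"dy":-11,"dz":0,"twist":0},{"dx":9.1,"dy":-10.3,"dz":0,"twist":0},{"dx":9.8,"dy":-9.7,"dz":0,"twist":0},{"dx":10.5,"dy":-8.9,"dz":0,"twist":0}]'
python3 -m pendant '[{"dx":11.1,"dy":-8.1,"dz":0,"twist":0},{"dx":11.7,"dy":-7.3,"dz":0,"twist":0},{"dx":12.2,"dy":-6.4,"dz":0,"twist":0},{"dx":12.6,"dy":-5.5,"dz":0,"twist":0},{"dx":13,"dy":-4.2,"dz":0,"twist":0}]'
python3 -c "
from h import *
plan([409.3,246.9,144.6],1.526)"
```

```text
time_s: 32.62
ee_pos: [446.0, 245.6, 256.1]
tcp_rot: [-0.487, -0.51, -0.488, 0.515]
contact_force: [-6.2, -7.3, 4.6]
grip_width: 20.9
time_s: 33.25
ee_pos: [413.3, 246.9, 193.5]
tcp_rot: [-0.486, -0.508, -0.489, 0.516]
contact_force: [-6.8, -4.5, 1.1]
grip_width: 20.9
t 33.25 tcp [413.3 246.9 193.5] jawang -1.619 down [-0.01  -0.004 -1.   ] w 20.9 F [-6.8 -4.5  1.1] q6 1.92
  shift now-frame [49.  -3.5  0. ]  after-twist-frame [49.  -3.5 -0. ]  twist -0.004
```

```bash
python3 -m pendant '[{"dx":12,"dy":-2.5,"dz":0,"twist":0},{"dx":12,"dy":-1.5,"dz":0,"twist":0},{"dx":11,"dy":-0.5,"dz":0,"twist":0},{"dx":9,"dy":0,"dz":0,"twist":0},{"dx":5,"dy":0,"dz":0,"twist":0}]'
python3 -m pendant '[{"dx":1,"dy":0,"dz":0,"twist":0},{"dx":1,"dy":0,"dz":0,"twist":0},{"dx":0,"dy":0,"dz":0,"twist":0},{"dx":0,"dy":0,"dz":0,"twist":0}]'
python3 -c "
from h import *
plan([409.3,246.9,144.6],1.526)"
```

```text
time_s: 33.88
ee_pos: [405.9, 247.2, 142.6]
tcp_rot: [-0.484, -0.507, -0.491, 0.517]
contact_force: [-10.9, -3.0, -1.2]
grip_width: 21.0
time_s: 34.38
ee_pos: [405.9, 247.2, 140.9]
tcp_rot: [-0.484, -0.507, -0.491, 0.517]
contact_force: [-11.6, -2.7, -1.1]
grip_width: 21.2
t 34.38 tcp [405.9 247.2 140.9] jawang -1.619 down [-0.018 -0.004 -1.   ] w 21.2 F [-11.6  -2.7  -1.1] q6 1.93
  shift now-frame [-3.8  3.4  0.2]  after-twist-frame [-3.8  3.4  0.2]  twist -0.004
```

```bash
python3 -m pendant '[{"dx":0,"dy":0,"dz":0,"twist":0},{"dx":0,"dy":0,"dz":0,"twist":0},{"dx":-20,"dy":0,"dz":0,"twist":0},{"dx":-35,"dy":0,"dz":0,"twist":0},{"dx":-35,"dy":0,"dz":0,"twist":0}]' 0.5
python3 -m pendant '[{"dx":-20,"dy":5,"dz":0,"twist":0},{"dx":0,"dy":0,"dz":0,"twist":0}]'
python3 -c "
from h import *
plan([433.4,315.3,172],1.526+1.44)
s,p,d=snap('wrist','pics/w10.png')
P=cloud('wrist',d,s);hsv=cv2.cvtColor(p,cv2.COLOR_RGB2HSV);X,Y,Z=P[...,0],P[...,1],P[...,2]
m=(hsv[...,2]<60)&(Z>178)&(Z<195)&(Y>270)&(X<480);q=P[m];print(len(q),np.percentile(q,[3,97],axis=0).round(1))
m=(Z>130)&(Z<250)&(abs(Y-240)<80)&(X>455)&(X<585);A=np.c_[X[m],Y[m],np.ones(m.sum())];print(np.linalg.lstsq(A,Z[m],rcond=None)[0],np.median(Z[m]))"
```

```text
time_s: 35.0
ee_pos: [412.8, 248.4, 236.3]
tcp_rot: [-0.487, -0.512, -0.488, 0.512]
contact_force: [-0.1, 1.4, -0.2]
grip_width: 42.4
time_s: 35.25
ee_pos: [419.1, 248.4, 257.2]
tcp_rot: [0.488, 0.513, 0.487, -0.511]
contact_force: [0.0, 0.5, -0.1]
grip_width: 42.5
t 35.25 tcp [419.1 248.4 257.2] jawang -1.62 down [ 0.003  0.001 -1.   ] w 42.5 F [ 0.   0.5 -0.1] q6 1.92
  shift now-frame [ 85.4  10.7 -67.4]  after-twist-frame [85.4 68.2  2.1]  twist -1.445
637 [[430.2 300.7 178.9]
 [439.9 329.1 189. ]]
[1.02042156e-03 1.42167838e-03 1.59614448e+02] 160.50121542269676
```

View pics/w10.png

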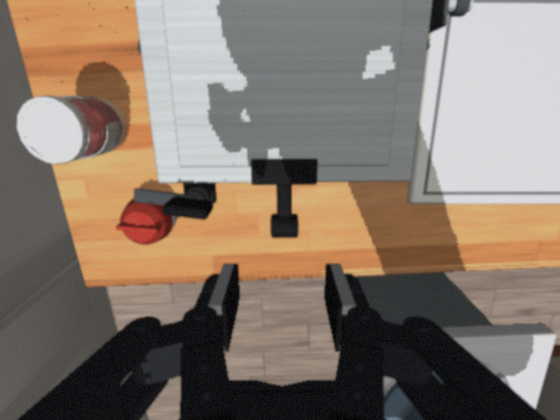

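The flap is shut and level (slope 0.001, same height as at the start), with the catch still out at (175,203). Next I turn it back.

```bash
python3 -m pendant '[{"dx":0,"dy":5,"dz":-33,"twist":0},{"dx":0,"dy":6,"dz":-34,"twist":0},{"dx":0,"dy":0,"dz":0,"twist":-0.18},{"dx":0,"dy":0,"dz":0,"twist":-0.18},{"dx":0,"dy":0,"dz":0,"twist":-0.18}]'
python3 -m pendant '[{"dx":0,"dy":0,"dz":0,"twist":-0.18},{"dx":0,"dy":0,"dz":0,"twist":-0.18},{"dx":0,"dy":0,"dz":0,"twist":-0.18},{"dx":0,"dy":0,"dz":0,"twist":-0.18},{"dx":0,"dy":0,"dz":0,"twist":-0.18}]'
python3 -m pendant '[{"dx":20,"dy":0,"dz":0,"twist":0},{"dx":20,"dy":0,"dz":0,"twist":0},{"dx":0,"dy":0,"dz":0,"twist":0},{"dx":0,"dy":0,"dz":0,"twist":0}]'
python3 -c "
from h import *
plan([433.4,315.3,172],1.526+1.44)"
```

```text
time_s: 35.92
ee_pos: [431.3, 314.2, 253.2]
tcp_rot: [0.607, 0.361, 0.608, -0.363]
contact_force: [0.2, 0.8, -0.5]
grip_width: 42.7
time_s: 36.55
ee_pos: [431.4, 314.1, 253.2]
tcp_rot: [0.703, 0.061, 0.706, -0.062]
contact_force: [0.3, 0.7, -0.6]
grip_width: 42.6
time_s: 37.05
ee_pos: [432.3, 314.4, 215.3]
tcp_rot: [0.704, 0.063, 0.704, -0.064]
contact_force: [-0.4, -0.5, -1.1]
grip_width: 42.4
t 37.05 tcp [432.3 314.4 215.3] jawang -0.18 down [-0.001 -0.    -1.   ] w 42.4 F [-0.4 -0.5 -1.1] q6 0.6
  shift now-frame [43.3  1.   0.9]  after-twist-frame [43.3  1.   0.9]  twist -0.004
```

```bash
python3 -m pendant '[{"dx":20,"dy":1,"dz":1,"twist":0},{"dx":15,"dy":0,"dz":0,"twist":0},{"dx":8,"dy":0,"dz":0,"twist":0},{"dx":0,"dy":0,"dz":0,"twist":0}]'
python3 -m pendant '[{"dx":0,"dy":0,"dz":0,"twist":0},{"dx":0,"dy":0,"dz":0,"twist":0},{"dx":0,"dy":0,"dz":0,"twist":0},{"dx":0,"dy":0,"dz":0,"twist":0}]' 0 30
python3 -m pendant '[{"dx":0,"dy":0,"dz":0,"twist":0.18},{"dx":0,"dy":0,"dz":0,"twist":0.18},{"dx":0,"dy":0,"dz":0,"twist":0.18},{"dx":0,"dy":0,"dz":0,"twist":0.18},{"dx":0,"dy":0,"dz":0,"twist":0}]'
python3 -m pendant '[{"dx":0,"dy":0,"dz":0,"twist":0.18},{"dx":0,"dy":0,"dz":0,"twist":0.18},{"dx":0,"dy":0,"dz":0,"twist":0.18},{"dx":0,"dy":0,"dz":0,"twist":0.18},{"dx":0,"dy":0,"dz":0,"twist":0.03}]'
python3 -m pendant '[{"dx":0,"dy":0,"dz":0,"twist":0},{"dx":0,"dy":0,"dz":0,"twist":0},{"dx":0,"dy":0,"dz":0,"twist":0}]'
python3 -c "
from h import *
plan([433.4,315.3,172],1.526); print(env.observe()['ft_torque'])"
```

```text
time_s: 37.55
ee_pos: [433.4, 315.1, 171.9]
tcp_rot: [0.704, 0.063, 0.705, -0.064]
contact_force: [1.1, 0.5, 1.5]
grip_width: 42.9
time_s: 38.05
ee_pos: [433.5, 315.5, 173.2]
tcp_rot: [0.704, 0.064, 0.704, -0.063]
contact_force: [-3.4, -0.6, 5.3]
grip_width: 8.0
time_s: 38.67
ee_pos: [433.1, 315.7, 173.2]
tcp_rot: [0.636, 0.308, 0.637, -0.308]
contact_force: [-4.8, 0.6, 6.6]
grip_width: 8.2
time_s: 39.3
ee_pos: [432.9, 316.1, 173.2]
tcp_rot: [-0.479, -0.519, -0.48, 0.519]
contact_force: [-5.3, 2.5, 6.5]
grip_width: 7.9
time_s: 39.67
ee_pos: [432.9, 316.1, 173.2]
tcp_rot: [-0.48, -0.519, -0.481, 0.519]
contact_force: [-7.2, 2.0, 7.1]
grip_width: 8.3
t 39.67 tcp [432.9 316.1 173.2] jawang -1.648 down [-0.001  0.001 -1.   ] w 8.3 F [-7.2  2.   7.1] q6 2.07
  shift now-frame [1.2 0.5 0.7]  after-twist-frame [1.2 0.5 0.7]  twist -0.032
[0.31061281 1.08858458 0.52756641]
```

Turned to the stop (torque present). Release, rise clear, and check everything.

```bash
python3 -m pendant '[{"dx":0,"dy":0,"dz":0,"twist":0},{"dx":0,"dy":0,"dz":0,"twist":0},{"dx":-25,"dy":0,"dz":0,"twist":0},{"dx":-50,"dy":0,"dz":0,"twist":0},{"dx":-60,"dy":0,"dz":0,"twist":0}]' 0.5
python3 -m pendant '[{"dx":0,"dy":-20,"dz":50,"twist":0},{"dx":0,"dy":0,"dz":40,"twist":0},{"dx":0,"dy":0,"dz":0,"twist":0},{"dx":0,"dy":0,"dz":0,"twist":0}]'
python3 -c "
from h import *
plan([433.4,315.3,172],1.526)
s,p,d=snap('wrist','pics/w11.png')
P=cloud('wrist',d,s);X,Y,Z=P[...,0],P[...,1],P[...,2]
m=(Z>130)&(Z<250)&(abs(Y-240)<60)&(X>470)&(X<585);A=np.c_[X[m],Y[m],np.ones(m.sum())];print(np.linalg.lstsq(A,Z[m],rcond=None)[0],np.median(Z[m]))"
```

```text
time_s: 40.3
ee_pos: [433.2, 314.6, 307.4]
tcp_rot: [-0.479, -0.519, -0.48, 0.52]
contact_force: [1.6, 0.3, -1.0]
grip_width: 42.6
time_s: 40.8
ee_pos: [406.8, 227.2, 307.4]
tcp_rot: [0.48, 0.52, 0.48, -0.519]
contact_force: [-0.1, 0.1, 0.5]
grip_width: 42.8
t 40.8 tcp [406.8 227.2 307.4] jawang -1.651 down [ 0.  0. -1.] w 42.8 F [-0.1  0.1  0.5] q6 1.92
  shift now-frame [135.4  19.4 -89.8]  after-twist-frame [135.4  22.6 -89.1]  twist -0.035
[-6.28018953e-04  7.99164025e-04  1.60721920e+02] 160.59477104394995
```

View pics/w11.png

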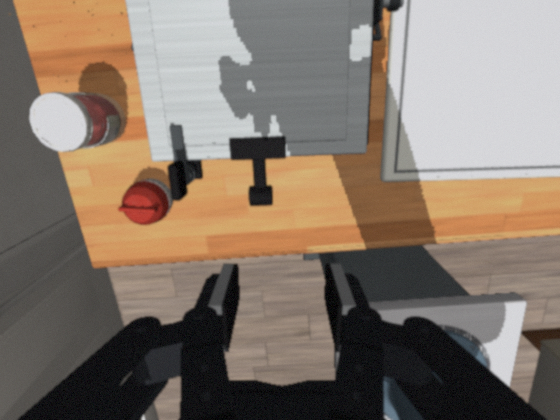

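The flap is shut and level, the catch arm lies over its edge again (175,130 to 178,190), and the visible part of the board is empty. The fingers touch nothing, so I'm handing in.

```bash
python3 -c "
from rig import env
print(env.sign_off())"
```

```text
the job is handed in; nothing more can be done
None
```

The job is done and handed in at about 41 s of the 210 s allowed; the sign-off gives no verdict.

- **Scraps:** Two walnut half-shells and the lemon were on the board, with no garlic or third shell. I turned the catch aside, swung the flap open by its tab and dropped all three into the caddy. A wrist picture showed them lying in it and the board empty.
- **Flap and catch:** I eased the flap down by its tab at about 0.6 rad/s and turned the catch back to its stop. The last depth check showed the flap level at its starting height, and the last picture showed the catch arm back over its edge. The gripper was clear, with about zero contact force.
- **Rough spots:** The first grip on one shell sat too high, so I regripped it. At the end of the closing, the tool pressed sideways on the tab with about 12 N and sat about 4 mm below its expected height.
- **Not checked:** I did not measure the bystanders' positions at the end. In the pictures they look unmoved, and no contact with them was seen.

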